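# Refit two keyed nest blocks in the clip-nest rail

### The job

Complete the row of keyed nest blocks on the clip-nest rail: fit the block with the tab and the block with two sockets into the gap so that their dovetails interlock with each other and with the end blocks, clip seats up, each fully down and flush with the end blocks. The two-socket block stands on edge: lay it down flat on the bench, let go and take it again another way, do not let it topple, and do not drop either block. Leave the brush and the marker where they lie.

Things in the scene. Friction and masses are not known exactly. Their poses are not given: they have to be found in the camera images.
- rail: Clip-nest rail, fixed: dark steel subplate 66 (x) x 236 (y) x 8 mm with a grey metal end block (50 x 40 x 30 mm, a stamped clip in its seat) near each end of its length y. Origin: centre of the underside, on the white band 6 mm below z = 0; z up. The gap between the end blocks is 115 mm long. Seated blocks stand on the subplate, tops 38 mm above the origin, level with the end blocks.
- gap_a (a point): Where tab_block's origin belongs, with block and rail axes parallel: on the subplate's top, 28.5 mm to the rail's +y of its centre. The row's -x and +x faces are open to fingers, 8 mm of subplate showing beside them; its y faces are closed by the neighbours.
- gap_b (a point): Where socket_block's origin belongs, with block and rail axes parallel: on the subplate's top, 28.5 mm to the rail's -y of its centre. The keys run the full height, so blocks go in only from straight above, in either order.
- gap_a_front (a point): Where tab_block_front belongs: 25 mm to the rail's -x of gap_a and 30 mm above it. The +y end block's dovetail tab points to -y into the gap: 8 mm long, 10 mm wide at the root, 16 mm at the end, centred at the rail's x = +8 mm.
- gap_b_front (a point): Where socket_block_front belongs: 25 mm to the rail's -x of gap_b and 30 mm above it. The -y end block's dovetail tab points to +y into the gap: 8 mm long, 10 mm wide at the root, 16 mm at the end, centred at the rail's x = -1 mm.
- tab_block: Loose grey metal nest block with one tab: 50 (x) x 56 (y) x 30 (z) mm plus an 8 mm tab on its -y face, about 0.22 kg, lying flat, seat (dark recess 28 x 21 mm, 2 mm deep) up, turned up to 95 degrees either way from the world axes. Origin: centre of the 50 x 56 underside; z out of the seat face. Its -x and +x faces are plain, 50 mm apart. 1 mm clearance all round; foot chamfered 2.5 mm, top 1.5.
- tab_block_front (a point): Middle of tab_block's top edge on its -x face: (-25, 0, 30) mm in its frame. Its -y face has the dovetail tab, 16 mm wide at the root, 22 at the end, centred at x = -6 mm; its +y face a socket 8 mm deep for the +y end block's tab (mouth 13 mm, centred at x = +8 mm).
- socket_block: Loose grey metal nest block with two sockets, no tab: 50 (x) x 56 (y) x 30 (z) mm, about 0.22 kg. Origin: centre of the 50 x 56 underside; z out of the seat face. At the start it stands freely on its -x face: x points up, origin 25 mm above the bench, seat face looks 5 to 35 degrees from world +y towards +x, y axis level. Clearance and chamfers as tab_block.
- socket_block_front (a point): Middle of socket_block's top edge on its -x face: (-25, 0, 30) mm in its frame. Its +y face has a socket 8 mm deep for tab_block's tab (mouth 19 mm, centred at x = -6 mm), its -y face one for the -y end block's tab (mouth 13 mm, centred at x = -1 mm). Beyond x = +6 mm (the upper 19 mm as it stands) the y faces are plain, 56 mm apart.
- brush: Flat chip brush, 30 x 160 x 9 mm, lying on the bench; leave it alone. Origin: centre of its underside.
- marker_1: Felt marker, 136 x 18 x 18 mm, lying on the bench; leave it alone. Origin: centre of its underside.
Mind the look-alikes: they are no part of the job. Leave any brown or turquoise look-alike of the socket_block alone.

How it is judged:
On the way:
1. the two-socket block has been laid flat, seat up, away from the rail, and let go (angle between socket_block's own z axis and vertical below 0.1 rad and height (world z) of socket_block_front between 0.02 and 0.04 m and horizontal distance between socket_block and gap_b above 0.06 m and contact force between the fingers and socket_block below 0.05 N), for 0.2 s.
At the end, for the whole second after the job is handed in: Both blocks sit in the gap at rest, seat side up (within 0.05 rad of level), each within 4 mm of its place on the rail in plan and within 2 mm of fully down, facing the right way (front edge mark within 6 mm of its place), and released (horizontal distance between tab_block and gap_a below 0.004 m and z of tab_block in the frame of gap_a between -0.002 and 0.002 m and angle between each of tab_block, socket_block's own z axis and vertical below 0.05 rad and distance between tab_block_front and gap_a_front below 0.006 m and linear speed of each of tab_block, socket_block below 0.02 m/s and horizontal distance between socket_block and gap_b below 0.004 m and z of socket_block in the frame of gap_b between -0.002 and 0.002 m and distance between socket_block_front and gap_b_front below 0.006 m); the robot touches nothing.
It fails at once if the two-socket block topples or is let fall over (turning faster than 13 rad/s out of the fingers) (angular speed of socket_block above 13 rad/s and contact force between the fingers and socket_block below 0.05 N).
It fails at once if a block is dropped (falls faster than 0.6 m/s out of the fingers) ((linear speed of tab_block above 0.6 m/s and contact force between the fingers and tab_block below 0.05 N) or (linear speed of socket_block above 0.6 m/s and contact force between the fingers and socket_block below 0.05 N)).
It fails at once if the brush or the marker is moved more than 30 mm (distance of any of brush, marker_1 from where it was at the start of the episode above 0.03 m).
It also fails if it takes over 72 s, if anything falls off the work surface, if the arm or the gripper's body presses on something with over 40 N, if the wrist force passes 120 N, or if a joint passes its speed limit or range.

### The arm

A 6-joint arm with a two-finger parallel gripper is mounted at the origin on the work surface; the furniture and walls round the work are solid. World frame = base frame: x ahead of the robot, y to its left, z up, the work surface at z = 0. Lengths are in m, angles in rad, forces in N, time in s.
With the tool pointing down it reaches from about 0.35 to 0.775 m from the base axis. Payload 7.3 kg.
Tool frame: the origin (TCP) lies midway between the tips of the shut fingers; the grasp point (between the pads) lies 19 mm behind it; z points along the fingers, y is the line along which they close (so a half turn about z gives the same grasp; the last joint's range is limited). The gripper opens to 92 mm and grips with 3 to 60 N. Pads are 19 mm wide; open, the fingers measure 130 mm over their backs; the gripper's body (75 mm by 190 mm) begins 47 mm behind the grasp point.
Start: joints at [-1.26, 0.342, 1.524, -0, 1.275, -0.146], TCP at [0.232, -0.471, 0.227] pointing down, gripper open.
Joint ranges: [-2.53, 2.53], [-0.77, 2.02], [0.04, 2.7], [-1, 4.14], [0.28, 2.66], [-3.11, 3.11]. Speed limits (rad/s): [2.57, 2.57, 3.14, 3.14, 3.14, 3.14].

### API

Orientations are given as [roll, pitch, yaw] about the fixed x, y, z axes, in that order (R = Rz(yaw) Ry(pitch) Rx(roll)).
In Python, from cell import monitor, vision, workorder gives the robot as it stands.
- The arm moves only by the tool move_arm, never from a script. Its argument "rows" is a list of rows, each a list of 5 numbers: the shift along the world's x, y, z in mm, then the turn about the world's z in rad, then the closure, from -1 (fully open) to 1 (shut). A call has 1 to 12 rows; each row shifts and turns the commanded pose from where the row before left it; what a row does not reach is not made up. A row lasts 1/10 s, in which the tool goes at most 50 mm and 8.59 degrees, less where a joint would pass 70% of its speed; a pose out of reach is approached as far as the arm can. A call is refused whole if a number of a shift passes 50 or a number of a turn 0.15, either way. A call with a gripper value outside its range is refused whole. The fingers move at their own pace and stop on an object; "newtons" is the grip in N (left out, the last holds). Time passes only in rows, so rows that do not move let the fingers close. It gives the time, the measured TCP pose, the force, the opening and the grip force at its end, in the units of the state.
- monitor.observe(): the state, without advancing time (a new reading comes with each control period).
- vision.read_camera(name): name is "scene" or "top" or "wrist"; returns the picture (400x640x3 uint8, red, green, blue); there is no depth.
- vision.get_calibration(name): a dict with "K" (3x3 intrinsics, pixels), "T" (4x4, takes a point from camera to world coordinates); the wrist camera has in their place "mount" (4x4, takes a point from camera to tool coordinates, whose origin is the TCP and whose axes are the flange's). Camera axes: x right, y up, looking along -z (the intrinsics and any distortion apply to the point x, -y, -z); pixel columns grow to the right and rows downward; lengths in m; the calibration is good to about 2 mm. A picture is of the moment at which its call begins: read the wrist's pose just before it. get_calibration takes no time and is no camera call.
- workorder.hand_in(): hands the job in; it is judged then, once.
The state is a dict: "time": time; "qpos": joint angles; "qvel": joint speeds; "joint_efforts": joint torques, N m; "tool_pos": TCP position; "tool_rot": TCP orientation; "contact_force": force on the tool from outside, world axes, zero at the start; "torque": the same for the moment, N m; "opening": finger opening in m; "grip_force": force on a finger pad.
Only numpy, scipy, OpenCV 4.12 (cv2) and the standard library are available. Lean on these libraries where they do the work, as an engineer would, in place of code of your own. Each camera call takes 0.05 s, during which the arm holds its last target. There are 200 camera calls.

## Working session

There is one attempt and no reset: what is moved stays moved. The work goes in short steps, Python scripts to look and compute and a tool call to move; the robot and the scene stay as the last step left them, time stands still between calls to the robot, and variables do not carry over. Pictures are saved under pics/ and viewed, at most 10 in all, crops included, and the job is handed in when it is done.

Besides the shell and the picture viewer there is one more tool, called after "Call:" as a command line: name --pt "numbers of a row" for each row, then --argument value for the rest. move_arm: Moves the arm, as the interface text tells. Its arguments: {"type":"object","properties":{"rows":{"type":"array","items":{"type":"array","items":{"type":"number"}}},"newtons":{"type":"number"}},"required":["rows"]}

```bash
ls; mkdir -p pics
cat > h.py <<'E'
import numpy as np, cv2
from cell import monitor, vision, workorder
from scipy.spatial.transform import Rotation as R
def snap(n,f):
    im=vision.read_camera(n); cv2.imwrite('pics/'+f,im[:,:,::-1]); return im
def camT(n,st=None):
    c=vision.get_calibration(n)
    if 'T' in c: return np.array(c['K']),np.array(c['T'])
    T=np.eye(4);T[:3,:3]=R.from_euler('xyz',st['tool_rot']).as_matrix();T[:3,3]=st['tool_pos']
    return np.array(c['K']),T@np.array(c['mount'])
def ray(KT,u,v):
    K,T=KT; p=np.linalg.solve(K,[u,v,1]); d=T[:3,:3]@np.array([p[0],-p[1],-p[2]]); return T[:3,3],d
def onz(KT,u,v,z):
    o,d=ray(KT,u,v); return o+d*(z-o[2])/d[2]
def proj(KT,P):
    K,T=KT; q=T[:3,:3].T@(np.asarray(P)-T[:3,3]); p=K@np.array([q[0],-q[1],-q[2]]); return p[:2]/p[2]
def tri(a,b): # list of (KT,u,v)x2
    o1,d1=ray(*a);o2,d2=ray(*b); s=np.linalg.lstsq(np.c_[d1,-d2],o2-o1,rcond=None)[0]
    p,q=o1+s[0]*d1,o2+s[1]*d2; return (p+q)/2,np.linalg.norm(p-q)
E
python3 - <<'E'
from h import *
a=snap('scene','s0.png');b=snap('top','t0.png')
for n in('scene','top','wrist'):
    c=vision.get_calibration(n);print(n,{k:np.round(v,4).tolist() if not isinstance(v,str) else v for k,v in c.items()})
print(monitor.observe())
E
```

```text
pics
scene {'K': [[396.6676, 0.0, 314.0679], [0.0, 396.6676, 192.3612], [0.0, 0.0, 1.0]], 'T': [[-0.9027, 0.2489, -0.351, 0.1214], [-0.43, -0.5512, 0.715, 0.6459], [-0.0155, 0.7964, 0.6046, 0.6445], [0.0, 0.0, 0.0, 1.0]]}
top {'K': [[361.9382, 0.0, 320.6032], [0.0, 361.9382, 205.5055], [0.0, 0.0, 1.0]], 'T': [[-0.0158, 0.9989, -0.0446, 0.4333], [-0.9999, -0.0157, 0.0021, -0.0616], [0.0014, 0.0446, 0.999, 0.9535], [0.0, 0.0, 0.0, 1.0]]}
wrist {'K': [[359.3663, 0.0, 323.411], [0.0, 359.3663, 199.8874], [0.0, 0.0, 1.0]], 'mount': [[-0.0001, 0.9574, 0.2888, 0.0796], [1.0, 0.0001, -0.0, 0.0002], [-0.0001, 0.2888, -0.9574, -0.1575], [0.0, 0.0, 0.0, 1.0]]}
{'time': 0.1, 'qpos': array([-1.26002250e+00,  3.42656475e-01,  1.52493318e+00,  1.94467230e-05,
        1.27541268e+00, -1.45989032e-01]), 'qvel': array([-6.21133454e-05, -1.51205962e-03, -2.41173350e-03,  3.51691328e-04,
       -1.68711721e-03,  7.59101523e-04]), 'joint_efforts': array([ 2.50040925e-03, -4.32005954e+01, -2.44694549e+01,  7.19690393e-02,
        5.25773282e-02, -2.90260061e-05]), 'tool_pos': array([ 0.23146422, -0.47080656,  0.22610861]), 'tool_rot': array([-3.14020068e+00, -2.23465156e-04,  4.56757033e-01]), 'contact_force': array([-0.04896856,  0.30240015,  0.48461469]), 'torque': array([ 0.01517204,  0.02818125, -0.00523352]), 'grip_force': 0.0, 'opening': 0.09189603403935134}
```

View pics/s0.png

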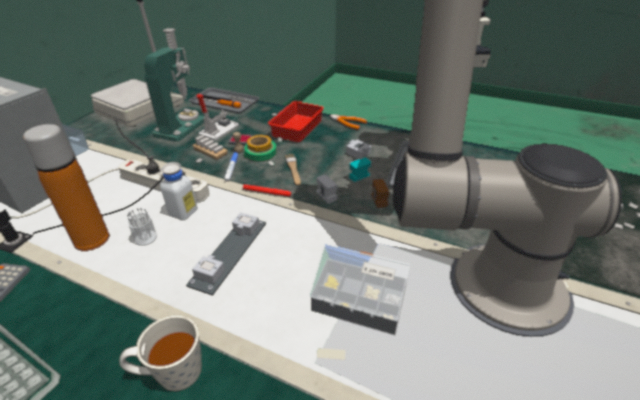

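View pics/t0.png

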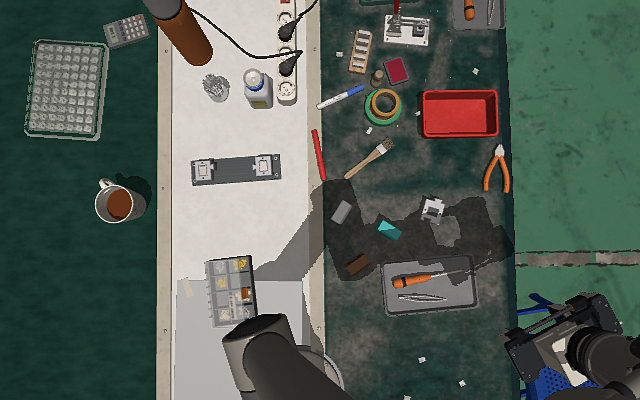

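The rail is at top (236,169). Candidates for the two-socket block are the grey standing block (342,211), turquoise (389,229) and brown (358,263). The grey one fits the description. The tab block lies at (432,208) with its seat visible. The brush is at (370,157) and the red marker at (318,155). One close crop to check this choice.

Run:
```python
from h import *
im=cv2.imread('pics/t0.png')
a=cv2.resize(im[180:250,320:460],None,fx=5.6,fy=5.6,interpolation=cv2.INTER_CUBIC)
b=cv2.resize(im[145:195,185:288],None,fx=4,fy=4,interpolation=cv2.INTER_CUBIC)
o=np.zeros((600,784,3),np.uint8);o[:392]=a[:392];o[395:595,:412]=b;cv2.imwrite('pics/c0.png',o)
k=camT('top')
for n,u,v,z in [('sock',342,211,.05),('tab',432,208,.03),('turq',389,229,.05),('brown',358,263,.05),('railL',203,171,.03),('railR',264,167,.03),('brush',370,157,0),('brushend',347,178,0),('marker',318,155,0),('marker end',323,179,.01)]: print(n,onz(k,u,v,z).round(3))
```

```text
sock [ 0.459 -0.117  0.05 ]
tab [ 0.464 -0.348  0.03 ]
turq [ 0.412 -0.233  0.05 ]
brown [ 0.329 -0.154  0.05 ]
railL [0.568 0.237 0.03 ]
railR [0.576 0.08  0.03 ]
brush [ 0.603 -0.197  0.   ]
brushend [ 0.548 -0.135  0.   ]
marker [ 0.61  -0.059  0.   ]
marker end [ 0.545 -0.071  0.01 ]
```

View pics/c0.png

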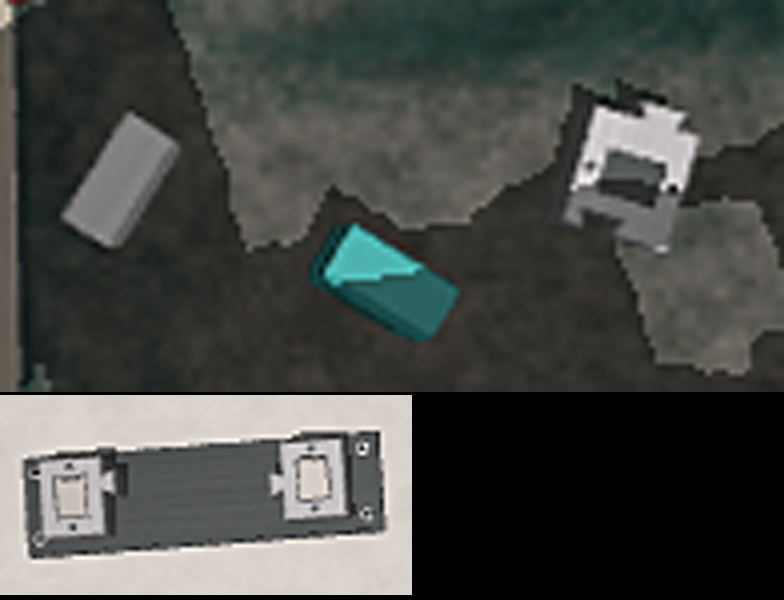

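Call:
move_arm --pt "19 30 -3 -0.09 -1" --pt "19 30 -3 -0.09 -1" --pt "19 30 -3 -0.09 -1" --pt "19 30 -3 -0.09 -1" --pt "19 30 -3 -0.09 -1" --pt "19 30 -3 -0.09 -1" --pt "19 30 -3 -0.09 -1" --pt "19 30 -3 -0.09 -1" --pt "19 30 -3 -0.09 -1" --pt "19 30 -3 -0.09 -1" --pt "19 30 -3 -0.09 -1" --pt "19 24 -3 -0.06 -1" --newtons 10

```text
time: 1.3
tool_pos: [0.4599, -0.1154, 0.1904]
tool_rot: [3.141, 0.001, -0.596]
contact_force: [0.1, -0.6, 0.4]
opening: 0.0917
grip_force: 0.0
```

Call:
move_arm --pt "0 0 0 0 -1" --pt "0 0 0 0 -1" --pt "0 0 0 0 -1"

```text
time: 1.6
tool_pos: [0.4591, -0.1178, 0.1906]
tool_rot: [3.141, 0.0, -0.593]
contact_force: [-0.7, -0.3, -1.1]
opening: 0.0923
grip_force: 0.0
```

Run:
```python
from h import *
st=monitor.observe();im=snap('wrist','w1.png');k=camT('wrist',st)
t=camT('top'); print(st['time'],st['tool_pos'],st['tool_rot'])
cv2.imwrite('pics/w1c.png',cv2.resize(im[:,:,::-1],(800,500)))
np.savez('w1.npz',K=k[0],T=k[1])
```

```text
1.6 [ 0.4590776  -0.11776087  0.19062461] [ 3.14107885e+00  4.79224622e-04 -5.93027695e-01]
```

View pics/w1c.png

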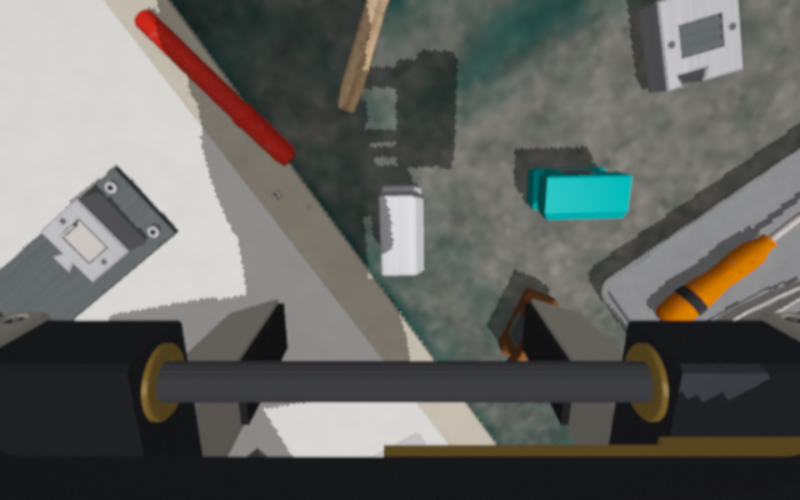

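Run:
```python
from h import *
d=np.load('w1.npz');k=(d['K'],d['T']);t=camT('top')
for P in [(304,155),(339,155),(339,220),(304,220)]: print(onz(k,*P,.05).round(4))
# heights: wrist top-face centre vs top-view top-face centre
print(tri((k,321.5,187.5),(t,320+121/5.6,180+180/5.6)))
print('tab top-view vs wrist', tri((k,701/1.25,35/1.25),(t,320+633/5.6,180+178/5.6)))
for n,u,v in [('turqTop',575,195),('tabSeat',701,35)]: print(n,onz(k,u/1.25,v/1.25,.05 if n[1]=='u' else .03).round(4))
im=cv2.imread('pics/w1.png')[130:235,290:360]; g=cv2.cvtColor(im,6)
for r in (45,60,75): print(g[r].tolist())
print(g[:,25].tolist())
print('fingers', camT('wrist',monitor.observe())[1][:3,3])
```

```text
[ 0.4921 -0.1192  0.05  ]
[ 0.4758 -0.1435  0.05  ]
[ 0.4276 -0.1118  0.05  ]
[ 0.4448 -0.0863  0.05  ]
(array([ 0.45744687, -0.11512689,  0.03944   ]), np.float64(0.002919475593622907))
tab top-view vs wrist (array([ 0.45497855, -0.35529963,  0.01583953]), np.float64(0.0018432104192004962))
turqTop [ 0.4185 -0.2269  0.05  ]
tabSeat [ 0.4586 -0.3477  0.03  ]
[56, 71, 82, 86, 87, 87, 78, 61, 54, 56, 57, 59, 64, 81, 106, 120, 124, 123, 124, 125, 128, 147, 184, 211, 216, 217, 218, 218, 217, 216, 216, 215, 216, 218, 218, 220, 221, 222, 223, 222, 220, 218, 211, 195, 191, 192, 191, 186, 166, 127, 108, 107, 106, 105, 105, 106, 106, 107, 108, 108, 107, 107, 106, 106, 108, 108, 109, 108, 107, 103]
[51, 57, 73, 86, 91, 93, 94, 93, 89, 75, 60, 50, 51, 65, 93, 111, 119, 121, 122, 123, 124, 125, 132, 153, 185, 207, 215, 217, 216, 215, 215, 214, 215, 216, 217, 218, 220, 221, 223, 222, 220, 218, 212, 198, 191, 191, 191, 190, 176, 133, 108, 106, 106, 105, 104, 104, 104, 101, 100, 98, 95, 93, 90, 88, 89, 90, 90, 92, 92, 92]
[39, 42, 47, 62, 79, 85, 87, 87, 86, 85, 84, 84, 84, 93, 120, 163, 198, 209, 211, 212, 214, 215, 215, 215, 214, 214, 215, 215, 215, 213, 213, 213, 214, 216, 217, 218, 219, 220, 221, 221, 220, 218, 213, 202, 193, 191, 191, 190, 176, 130, 99, 97, 97, 98, 99, 101, 103, 104, 104, 103, 102, 101, 99, 98, 98, 98, 98, 99, 101, 102]
[104, 94, 77, 65, 60, 60, 61, 61, 61, 61, 60, 60, 60, 60, 59, 59, 61, 67, 82, 100, 110, 112, 105, 94, 87, 95, 141, 192, 214, 218, 218, 218, 218, 218, 219, 218, 218, 218, 218, 218, 218, 218, 218, 218, 217, 217, 217, 216, 213, 214, 216, 217, 217, 217, 217, 215, 212, 213, 215, 215, 207, 194, 196, 208, 209, 208, 211, 214, 215, 214, 215, 215, 214, 214, 214, 214, 214, 214, 214, 214, 214, 214, 213, 213, 212, 212, 212, 212, 209, 194, 156, 109, 89, 87, 88, 89, 91, 92, 92, 93, 93, 91, 90, 88, 85]
fingers [ 0.52529865 -0.16105713  0.34818805]
```

The standing grey block shows at w1 pixels (304–339, 156–220), seat to the left, aligned with the tool. The size at z=0.05 is 29×57 mm, which fits. Turquoise (575,195) blocks the laying side, so I'll grip it across 30 mm and carry it upright to free space first.

Call:
move_arm --pt "1 2.5 0 0 -1" --pt "0 0 -30 0 -1" --pt "0 0 -40 0 -1" --pt "0 0 -40 0 -1" --pt "0 0 -30 0 -1" --pt "0 0 -20 0 -1" --pt "0 0 -10 0 -1" --pt "0 0 -8 0 -1" --pt "0 0 0 0 -1" --pt "0 0 0 0 0" --pt "0 0 0 0 1" --pt "0 0 0 0 1" --newtons 15

```text
time: 2.85
tool_pos: [0.4611, -0.1149, 0.0135]
tool_rot: [-3.141, -0.002, -0.593]
contact_force: [-0.1, 0.2, -0.8]
opening: 0.0723
grip_force: 0.0
```

Call:
move_arm --pt "0 0 0 0 1" --pt "0 0 0 0 1" --pt "0 0 0 0 1" --pt "0 0 0 0 1"

```text
time: 3.25
tool_pos: [0.4606, -0.1147, 0.0128]
tool_rot: [3.142, -0.0, -0.593]
contact_force: [0.6, -0.5, -0.1]
opening: 0.0402
grip_force: 0.0
```

Call:
move_arm --pt "0 0 0 0 1" --pt "0 0 0 0 1" --pt "0 0 0 0 1" --pt "0 0 0 0 1"

```text
time: 3.65
tool_pos: [0.4605, -0.1147, 0.0127]
tool_rot: [3.141, 0.0, -0.593]
contact_force: [-1.4, -0.5, 0.9]
opening: 0.03
grip_force: 15.0
```

Call:
move_arm --pt "0 0 12 0 1" --pt "0 0 13 0 1" --pt "6 -17 0 0 1" --pt "7 -19 0 0 1" --pt "7 -19 0 0 1" --pt "7 -19 0 0 1" --pt "7 -19 0 0 1" --pt "0 0 0 0 1" --pt "0 0 -12 0 1" --pt "0 0 -8 0 1" --pt "0 0 -4 0 1" --pt "0 0 0 0 1"

```text
time: 4.85
tool_pos: [0.494, -0.2069, 0.013]
tool_rot: [3.141, 0.002, -0.592]
contact_force: [-0.7, -0.1, -3.1]
opening: 0.0295
grip_force: 15.0
```

Call:
move_arm --pt "0 0 -1 0 1" --pt "0 0 0 0 1"

```text
time: 5.05
tool_pos: [0.4946, -0.2074, 0.0126]
tool_rot: [3.142, 0.0, -0.593]
contact_force: [-0.3, 0.0, -2.8]
opening: 0.0298
grip_force: 15.0
```

Call:
move_arm --pt "0 0 -1 0 1" --pt "0 0 0 0 1"

```text
time: 5.25
tool_pos: [0.4947, -0.2075, 0.0123]
tool_rot: [-3.142, -0.0, -0.593]
contact_force: [-0.8, 1.0, 3.8]
opening: 0.0301
grip_force: 15.0
```

Call:
move_arm --pt "0 0 0 0 0.13" --pt "0 0 0 0 0.13" --pt "0 0 0 0 0.13" --pt "0 0 10 0 0.13" --pt "0 0 12 0 0.13" --pt "0 0 11 0 0.13" --pt "0 0 0 0 0.13" --pt "0 0 0 0 0.13"

```text
time: 6.05
tool_pos: [0.4949, -0.2078, 0.0454]
tool_rot: [-3.142, -0.001, -0.593]
contact_force: [-1.0, 0.5, 0.9]
opening: 0.04
grip_force: 0.0
```

Call:
move_arm --pt "-1.5 -2 0 0 0.13" --pt "-1.5 -2 0 0 0.13" --pt "-1.5 -2 1 0 0.13" --pt "-1.5 -2 0.7 0 0.13" --pt "-1.5 -2 0.7 0 0.13" --pt "-1.5 -2 0.6 0 0.13" --pt "-1.5 -2 0 0 0.13" --pt "-1 -1.5 0 0 0.13" --pt "0 0 0 0 0.13"

```text
time: 6.95
tool_pos: [0.4829, -0.2234, 0.0477]
tool_rot: [3.141, 0.0, -0.594]
contact_force: [0.2, -0.1, 0.1]
opening: 0.0398
grip_force: 0.0
```

Run:
```python
from h import *
im=snap('wrist','w2.png'); s=snap('scene','s2.png')
o=np.zeros((600,640,3),np.uint8);o[:400]=im
o[400:600]=cv2.resize(s[140:240,240:400],(320,200))[:, :].repeat(1,0).repeat(2,1)[:, :640] if 0 else np.hstack([cv2.resize(s[140:240,240:400],(320,200)),np.zeros((200,320,3),np.uint8)])
cv2.imwrite('pics/c2.png',o[:,:,::-1])
```

```text
(no output)
```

View pics/c2.png

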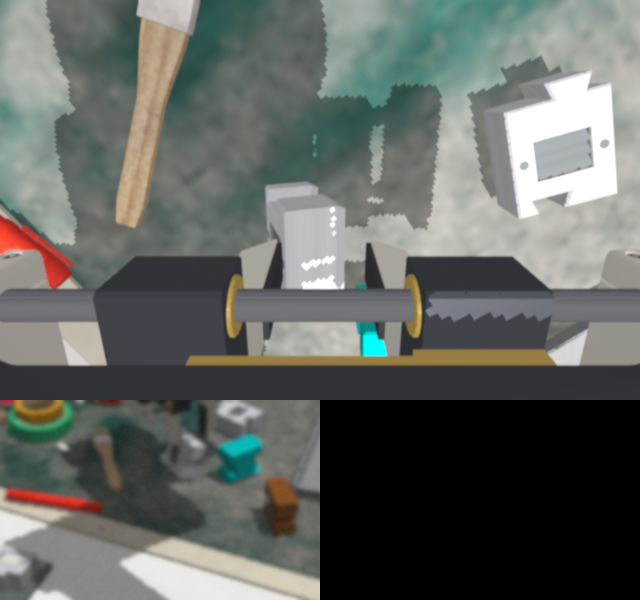

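Call:
move_arm --pt "0.7 1 -4 0 0.13" --pt "0.7 1 -4 0 0.13" --pt "0.7 1 -4 0 0.13" --pt "-1 -1.5 0 0 0.13" --pt "-1 -1.5 0 0 0.13" --pt "-1 -1.5 0 0 0.13" --pt "-1 -1.5 0 0 0.13" --pt "-0.6 -0.8 0 0 0.13" --pt "-0.6 -0.8 0 0 0.13" --pt "0 0 0 0 0.13"

```text
time: 8.05
tool_pos: [0.4798, -0.228, 0.0358]
tool_rot: [3.141, -0.0, -0.593]
contact_force: [-1.4, 0.3, 0.2]
opening: 0.0398
grip_force: 0.4
```

Run:
```python
from h import *
im=snap('wrist','w3.png'); s=snap('scene','s3.png')
o=np.hstack([cv2.resize(im[150:320,220:430],(420,340)),cv2.resize(s[140:225,280:380],(380,340))])
cv2.imwrite('pics/c3.png',o[:,:,::-1])
```

```text
(no output)
```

View pics/c3.png

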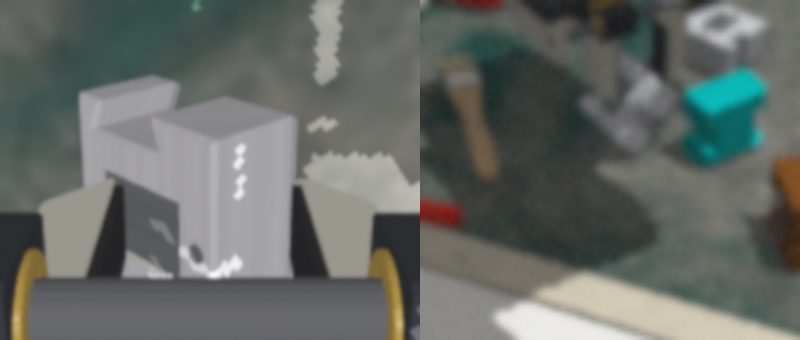

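The block leans at about 37° against the right finger, with the seat facing up-left. Next I open the fingers while holding the catching finger in place, then lower.

Call:
move_arm --pt "1.4 2.1 0 0 0.0" --pt "1.7 2.5 0 0 -0.13" --pt "1.7 2.5 -1 0 -0.26" --pt "1.7 2.5 -2 0 -0.39" --pt "0 0 0 0 -0.39"

```text
time: 8.65
tool_pos: [0.4868, -0.2178, 0.0326]
tool_rot: [-3.141, -0.0, -0.593]
contact_force: [-0.1, -0.8, 0.5]
opening: 0.0638
grip_force: 0.4
```

Call:
move_arm --pt "0 0 -6 0 -0.39" --pt "0 0 -6 0 -0.39" --pt "0 0 -6 0 -0.39" --pt "0 0 -6 0 -0.39" --pt "0 0 -4 0 -0.39" --pt "0 0 0 0 -0.39" --pt "0 0 0 0 -0.45" --pt "0 0 0 0 -0.5" --pt "0 0 0 0 -0.55" --pt "0 0 0 0 -0.6" --pt "0 0 0 0 -0.65" --pt "0 0 0 0 -0.65"

```text
time: 9.85
tool_pos: [0.4865, -0.2182, 0.0048]
tool_rot: [3.142, -0.0, -0.593]
contact_force: [-0.1, -0.5, -0.1]
opening: 0.0756
grip_force: 0.0
```

Run:
```python
from h import *
im=snap('wrist','w4.png'); s=snap('scene','s4.png')
o=np.hstack([cv2.resize(im[150:320,220:430],(420,340)),cv2.resize(s[140:225,280:380],(380,340))])
cv2.imwrite('pics/c4.png',o[:,:,::-1])
```

```text
(no output)
```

View pics/c4.png

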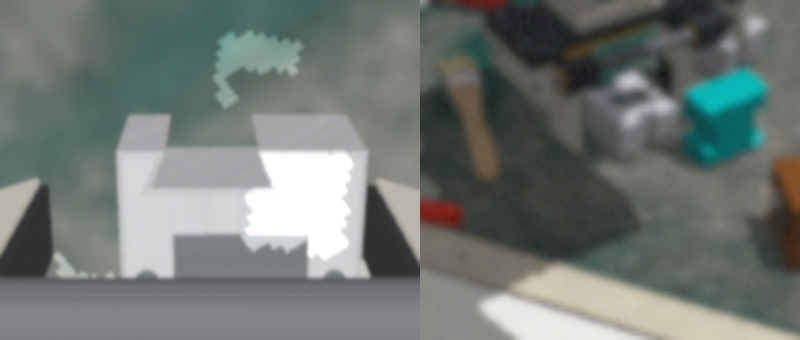

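Call:
move_arm --pt "-1 -1.5 0 0 -0.8" --pt "-1 -1.5 0 0 -1" --pt "-1 -1.5 0 0 -1" --pt "-1.2 -1.8 0 0 -1" --pt "0 0 0 0 -1" --pt "0 0 20 0 -1" --pt "0 0 40 0 -1" --pt "0 0 40 0 -1" --pt "0 0 40 0 -1" --pt "0 0 20 0 -1" --pt "0 0 0 0 -1" --pt "0 0 0 0 -1"

```text
time: 11.15
tool_pos: [0.4821, -0.2243, 0.1645]
tool_rot: [3.142, 0.0, -0.593]
contact_force: [0.3, -1.1, -0.1]
opening: 0.0914
grip_force: 0.0
```

Run:
```python
from h import *
st=monitor.observe();im=snap('wrist','w5.png');k=camT('wrist',st);np.savez('w5.npz',K=k[0],T=k[1])
print(st['time'],st['tool_pos'],st['tool_rot'])
cv2.imwrite('pics/w5c.png',np.vstack([cv2.resize(im[0:220,230:560],(799,533))])[:,:,::-1])
```

```text
11.15 [ 0.48205441 -0.22433054  0.16449715] [ 3.14150882e+00  4.87109552e-05 -5.93187923e-01]
```

View pics/w5c.png

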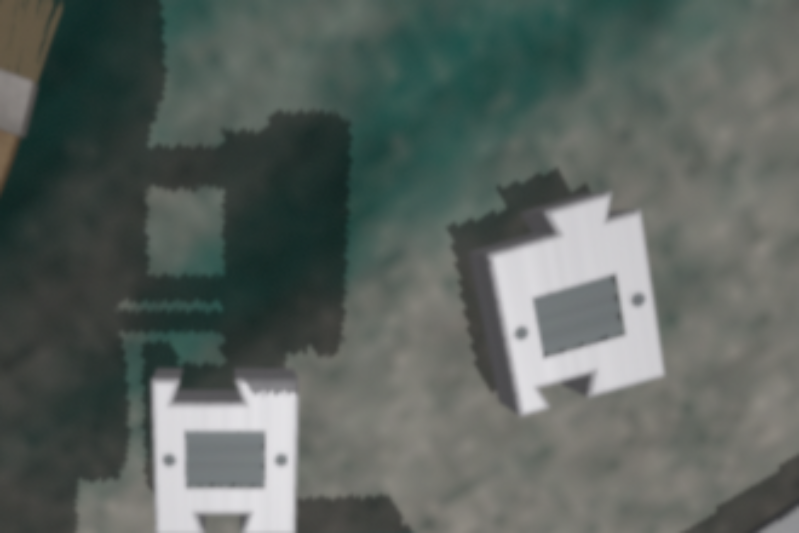

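Both blocks lie flat with seats up: socket block seat at crop (225,460), tab block seat at (580,315) with the tab pointing up. Next I refine the seat and pin positions in code.

```bash
cat > seat.py <<'E'
from h import *
def dark(g,u,v,r,thr):
    # centroid of connected dark region near (u,v)
    x0,y0=int(u)-r,int(v)-r; p=(g[y0:int(v)+r,x0:int(u)+r]<thr).astype(np.uint8)
    n,l,s,c=cv2.connectedComponentsWithStats(p); 
    i=1+np.argmin(np.hypot(c[1:,0]-(u-x0),c[1:,1]-(v-y0))+1e3*(s[1:,4]<4)); 
    pts=np.argwhere(l==i)[:,::-1].astype(np.float32)
    return c[i]+[x0,y0],s[i,4],cv2.minAreaRect(pts)
def hole(g,u,v,r=5):
    x0,y0=int(round(u))-r,int(round(v))-r; w=np.clip(np.median(g[y0:y0+2*r+1,x0:x0+2*r+1])-12.-g[y0:y0+2*r+1,x0:x0+2*r+1],0,None)
    yy,xx=np.mgrid[-r:r+1,-r:r+1]; return np.array([(w*xx).sum(),(w*yy).sum()])/w.sum()+[x0+r,y0+r]
E
python3 - <<'E'
from seat import *
d=np.load('w5.npz');k=(d['K'],d['T']);g=cv2.cvtColor(cv2.imread('pics/w5.png'),6).astype(float)
f=2.421
for n,s,a,b in [('sock',(225,460),(169,460),(281,460)),('tab',(580,315),(521,333),(638,300))]:
    c,A,mr=dark(g,230+s[0]/f,s[1]/f,22,165)
    print(n,'seat px',c.round(1),A,np.round(mr[1],1),round(mr[2],1), onz(k,*c,.029).round(4))
    h=[hole(g,230+q[0]/f,q[1]/f) for q in(a,b)]
    P=[onz(k,*q,.03) for q in h]; v=P[1]-P[0]
    print(np.round(h,1).tolist(),'mid',((P[0]+P[1])/2).round(4),'len',np.linalg.norm(v).round(4),'x-axis yaw',np.arctan2(v[1],v[0]).round(4))
t=camT('top');d1=np.load('w1.npz');k1=(d1['K'],d1['T'])
# tab seat height: w1 (701,35)/1.25 vs w5
c,_,_=dark(g,230+580/f,315/f,22,165); print(tri((k1,701/1.25,35/1.25),(k,*c)))
E
```

```text
sock seat px [322.6 189. ] 745 [23. 33.] 90.0 [ 0.4833 -0.223   0.029 ]
[[299.4, 189.5], [346.3, 189.5]] mid [ 0.483  -0.2231  0.03  ] len 0.0394 x-axis yaw -2.1663
tab seat px [469.1 130. ] 892 [25.4 37.6] 74.1 [ 0.4581 -0.3482  0.029 ]
[[444.7, 137.2], [493.7, 123.0]] mid [ 0.4583 -0.3479  0.03  ] len 0.0396 x-axis yaw -1.8769
(array([ 0.45839751, -0.34797748,  0.02958236]), np.float64(0.00023227917675205297))
```

Call:
move_arm --pt "1 1.2 -20 0 -1" --pt "0 0 -40 0 -1" --pt "0 0 -40 0 -1" --pt "0 0 -30 0 -1" --pt "0 0 -20 0 -1" --pt "0 0 -10 0 -1" --pt "0 0 0 0 0" --pt "0 0 0 0 1" --pt "0 0 0 0 1" --pt "0 0 0 0 1" --pt "0 0 0 0 1" --pt "0 0 0 0 1" --newtons 25

```text
time: 12.4
tool_pos: [0.4835, -0.2235, 0.0053]
tool_rot: [3.141, -0.001, -0.593]
contact_force: [-0.1, 0.3, 2.6]
opening: 0.05
grip_force: 25.0
```

Call:
move_arm --pt "0 0 0 0 1" --pt "0 0 0 0 1"

```text
time: 12.6
tool_pos: [0.4835, -0.2235, 0.0053]
tool_rot: [3.141, -0.001, -0.593]
contact_force: [-1.6, -0.7, 5.2]
opening: 0.0499
grip_force: 25.0
```

Call:
move_arm --pt "0 0 20 0 1" --pt "0 0 40 0 1" --pt "0 0 40 0 1" --pt "6 22 40 0.145 1" --pt "6 22 40 0.145 1" --pt "6 22 5 0.145 1" --pt "6 22 0 0.145 1" --pt "6 22 0 0.145 1" --pt "6 22 0 0.145 1" --pt "6 22 0 0.145 1" --pt "6 22 0 0.145 1" --pt "6 22 0 0.145 1"

```text
time: 13.8
tool_pos: [0.5369, -0.0242, 0.189]
tool_rot: [-3.14, 0.001, 0.718]
contact_force: [-0.1, -0.7, -2.6]
opening: 0.0497
grip_force: 25.0
```

Call:
move_arm --pt "6 22 0 0.145 1" --pt "6 22 0 0.145 1" --pt "6 22 0 0.145 1" --pt "6 22 0 0.145 1" --pt "6 20 0 0.145 1" --pt "3 0 0 0.145 1" --pt "0 0 0 0 1" --pt "0 0 0 0 1" --pt "0 0 0 0 1"

```text
time: 14.7
tool_pos: [0.5699, 0.0823, 0.1894]
tool_rot: [-3.141, 0.0, 1.578]
contact_force: [0.7, -0.0, -2.7]
opening: 0.0497
grip_force: 25.0
```

Run:
```python
from h import *
st=monitor.observe();im=snap('wrist','w6.png');k=camT('wrist',st);np.savez('w6.npz',K=k[0],T=k[1])
print(st['time'],st['tool_pos'],st['tool_rot'],st['opening'])
for P in [(.568,.237,.032),(.576,.08,.032),(.572,.158,.002)]: print(proj(k,P).round(0))
```

```text
14.7 [0.56994752 0.08231809 0.18944114] [-3.14086446e+00  3.06571565e-05  1.57836373e+00] 0.04971548194693676
[321. -11.]
[329. 185.]
[325.  95.]
```

Call:
move_arm --pt "2 25 0 0.03 1" --pt "2 30 0 0.03 1" --pt "0 0 0 0 1" --pt "0 0 0 0 1"

```text
time: 15.15
tool_pos: [0.5741, 0.1377, 0.1897]
tool_rot: [-3.141, 0.0, 1.641]
contact_force: [0.4, 0.2, -3.4]
opening: 0.0499
grip_force: 25.0
```

Run:
```python
from h import *
st=monitor.observe();im=snap('wrist','w7.png');k=camT('wrist',st);np.savez('w7.npz',K=k[0],T=k[1])
print(st['time'],st['tool_pos'],st['tool_rot'],st['opening'])
for P in [(.568,.237,.032),(.576,.08,.032)]: print(proj(k,P).round(0))
a=cv2.imread('pics/w6.png')[100:280,240:420];b=im[0:280,240:420,::-1]
o=np.zeros((600,800,3),np.uint8)
o[:396,:396]=cv2.resize(a,(396,396));o[:588,400:778]=cv2.resize(b,(378,588));cv2.imwrite('pics/c7.png',o)
```

```text
15.15 [0.57409456 0.13774605 0.1896623 ] [-3.14145461e+00  3.80738118e-04  1.64131365e+00] 0.049884976029875454
[323.  65.]
[320. 241.]
```

View pics/c7.png

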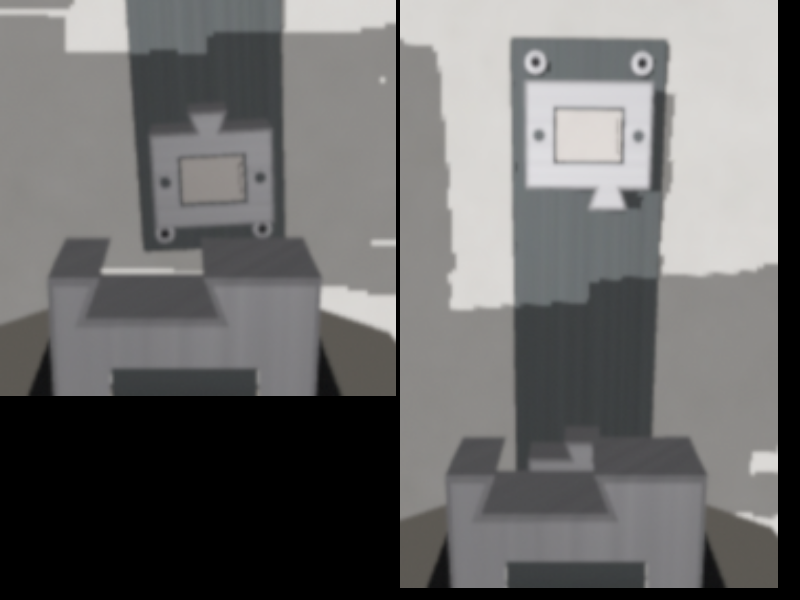

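The −y end block is at crop (212,180) and the +y end block at crop (589,135); the held block is at the bottom in the correct orientation, +y socket toward the rail's +y.

Run:
```python
from seat import *
M=[]
for n,s,off,pts in [('6',2.2,(240,100),[(165,183),(260,178)]),('7',2.1,(240,0),[(139,135),(238,136)])]:
    d=np.load(f'w{n}.npz');k=(d['K'],d['T']);g=cv2.cvtColor(cv2.imread(f'pics/w{n}.png'),6).astype(float)
    h=[hole(g,off[0]+u/s,off[1]+v/s,4) for u,v in pts]; P=[onz(k,*q,.032) for q in h]
    v=P[1]-P[0]; M.append((P[0]+P[1])/2)
    print(np.round(h,1).tolist(),M[-1].round(4),'len',np.linalg.norm(v).round(4),'yaw',np.arctan2(v[1],v[0]).round(4))
a,b=M; v=b-a; c=(a+b)/2; psi=np.arctan2(-v[0],v[1]); y=np.array([-np.sin(psi),np.cos(psi)])
print('sep',np.linalg.norm(v),'psi',psi,'centre',c,'gap_a',c[:2]+.0285*y,'gap_b',c[:2]-.0285*y)
# height: fit with +y block seen in top image
t=camT('top');d=np.load('w7.npz');k=(d['K'],d['T']);q=proj(k,b)
print(tri((k,*q),(t,185+70/4,145+(495-395)/4)), proj(t,b), proj(t,a))
# height check: bright tab end/screw... -y plate corner etc. omitted
```

```text
[[314.7, 182.5], [357.8, 180.2]] [0.5827 0.0835 0.032 ] len 0.0389 yaw 0.0623
[[305.7, 64.0], [353.1, 64.5]] [0.5733 0.2379 0.032 ] len 0.0389 yaw 0.0607
sep 0.15466601703579286 psi 0.06067749549252355 centre [0.57797628 0.16066144 0.032     ] gap_a [0.57624804 0.18910899] gap_b [0.57970453 0.13221389]
(array([0.57225405, 0.23894104, 0.02490973]), np.float64(0.0025125172660497787)) [202.26308897 168.76587449] [262.57310034 164.19154637]
```

Call:
move_arm --pt "2.8 -2.5 -20 -0.0095 1" --pt "2.8 -2.5 -40 0 1" --pt "0 0 -40 0 1" --pt "0 0 -25 0 1" --pt "0 0 -10 0 1" --pt "0 0 0 0 1" --pt "0 0 0 0 1" --pt "0 0 0 0 1"

```text
time: 16.0
tool_pos: [0.5812, 0.1327, 0.0566]
tool_rot: [3.138, -0.0, 1.632]
contact_force: [0.1, -1.0, -1.8]
opening: 0.0497
grip_force: 25.0
```

Run:
```python
from h import *
st=monitor.observe();print(st['time'],st['tool_pos'].round(4),st['tool_rot'].round(4),st['contact_force'].round(1))
```

```text
16.0 [0.5812 0.1327 0.0566] [ 3.138e+00 -1.000e-04  1.632e+00] [ 0.1 -1.  -1.8]
```

Call:
move_arm --pt "0 0 0 0 1" --pt "0 0 0 0 1" --pt "0 0 0 0 1"

```text
time: 16.3
tool_pos: [0.5801, 0.1328, 0.0553]
tool_rot: [3.141, -0.0, 1.632]
contact_force: [0.3, 0.0, -2.4]
opening: 0.0501
grip_force: 25.0
```

Call:
move_arm --pt "-0.4 0 -8 0 1" --pt "0 0 -7 0 1" --pt "0 0 -3 0 1" --pt "0 0 -3 0 1" --pt "0 0 -3 0 1" --pt "0 0 0 0 1" --pt "0 0 0 0 1"

```text
time: 17.0
tool_pos: [0.5796, 0.1327, 0.0308]
tool_rot: [3.141, 0.0, 1.632]
contact_force: [-0.2, -0.1, -1.6]
opening: 0.0499
grip_force: 25.0
```

Call:
move_arm --pt "0 0 -4 0 1" --pt "0 0 -4 0 1" --pt "0 0 -4 0 1" --pt "0 0 -4 0 1" --pt "0 0 -3 0 1" --pt "0 0 -3 0 1" --pt "0 0 0 0 1" --pt "0 0 0 0 1"

```text
time: 17.8
tool_pos: [0.5795, 0.1327, 0.0087]
tool_rot: [3.141, 0.0, 1.632]
contact_force: [0.3, -0.1, -2.0]
opening: 0.0496
grip_force: 25.0
```

Call:
move_arm --pt "0 0 -1 0 1" --pt "0 0 -1 0 1" --pt "0 0 0 0 1" --pt "0 0 0 0 1"

```text
time: 18.2
tool_pos: [0.5796, 0.1327, 0.0073]
tool_rot: [3.141, 0.0, 1.632]
contact_force: [-2.4, -1.0, 5.1]
opening: 0.0493
grip_force: 25.0
```

Call:
move_arm --pt "0 0 0 0 0" --pt "0 0 0 0 -1" --pt "0 0 0 0 -1" --pt "0 0 0 0 -1" --pt "0 0 20 0 -1" --pt "0 0 40 0 -1" --pt "0 0 40 0 -1" --pt "0 0 40 0 -1" --pt "-9 -34 20 0.086 -1" --pt "-9 -34 0 0.086 -1" --pt "-9 -34 0 0.086 -1" --pt "-9 -34 0 0.086 -1"

```text
time: 19.4
tool_pos: [0.5431, -0.0044, 0.167]
tool_rot: [3.141, 0.0, 1.98]
contact_force: [-0.1, -0.8, -0.4]
opening: 0.0918
grip_force: 0.0
```

Call:
move_arm --pt "-9 -34 0 0.086 -1" --pt "-9 -34 0 0.086 -1" --pt "-9 -34 0 0.086 -1" --pt "-9 -34 0 0.086 -1" --pt "-9 -35 0 0.086 -1" --pt "-9 -35 0 0.086 -1" --pt "-8 -35 0 0.086 -1" --pt "-8 -35 0 0.086 -1" --pt "-8 -35 0 0.086 -1" --pt "-8 -35 0 0.086 -1" --pt "0 0 0 0 -1" --pt "0 0 0 0 -1"

```text
time: 20.6
tool_pos: [0.4571, -0.3496, 0.1663]
tool_rot: [3.141, -0.001, 2.834]
contact_force: [-0.5, 0.2, -0.9]
opening: 0.0916
grip_force: 0.0
```

Call:
move_arm --pt "0 0 0 0 -1" --pt "0 0 0 0 -1"

```text
time: 20.8
tool_pos: [0.4579, -0.3481, 0.1668]
tool_rot: [3.141, -0.0, 2.837]
contact_force: [0.1, 0.8, 0.9]
opening: 0.0916
grip_force: 0.0
```

Run:
```python
from seat import *
st=monitor.observe();im=snap('wrist','w8.png');k=camT('wrist',st);np.savez('w8.npz',K=k[0],T=k[1])
print(st['time'],st['tool_pos'].round(4),st['tool_rot'].round(4))
g=cv2.cvtColor(im,7).astype(float)
C=np.array([.4582,-.348,.03]);x=np.array([np.cos(1.265),np.sin(1.265),0])*.0197
h=[hole(g,*proj(k,C+s*x),6) for s in(-1,1)];P=[onz(k,*q,.03) for q in h];v=P[1]-P[0]
s=proj(k,C);c,A,mr=dark(g,*s,24,165)
print([proj(k,C+s*x).round(1) for s in(-1,1)],np.round(h,1).tolist(),((P[0]+P[1])/2).round(4),np.linalg.norm(v).round(4),np.arctan2(v[1],v[0]).round(4))
print('seat',c.round(1),A,np.round(mr[1],1),mr[2],onz(k,*c,.029).round(4))
```

```text
20.8 [ 0.4579 -0.3481  0.1668] [ 3.1412e+00 -1.0000e-04  2.8373e+00]
[array([299.3, 187. ]), array([345.9, 187. ])] [[296.7, 187.0], [348.5, 187.4]] [ 0.4584 -0.3481  0.03  ] 0.0438 1.2585
seat [308. 189.] 1 [0. 0.] 0.0 [ 0.4564 -0.3604  0.029 ]
```

Run:
```python
from seat import *
d=np.load('w8.npz');k=(d['K'],d['T']);g=cv2.cvtColor(cv2.imread('pics/w8.png'),6).astype(float)
print(g[187,285:365].astype(int).tolist()); print(g[182:193,293:306].astype(int));print(g[182:193,339:352].astype(int))
for c in (310,323,335): print(g[165:210,c].astype(int).tolist())
```

```text
[152, 149, 146, 145, 144, 145, 147, 154, 189, 236, 255, 255, 238, 195, 175, 175, 185, 225, 255, 255, 255, 239, 188, 170, 172, 172, 172, 172, 172, 172, 173, 172, 173, 173, 173, 173, 173, 173, 173, 173, 173, 173, 173, 173, 173, 173, 173, 173, 173, 173, 172, 173, 174, 188, 228, 255, 255, 255, 239, 197, 175, 173, 182, 217, 255, 255, 239, 193, 161, 167, 173, 174, 175, 176, 176, 175, 175, 174, 174, 173]
[[200 241 255 255 255 255 255 255 255 255 255 255 255]
 [198 239 255 255 255 255 255 255 255 255 255 255 255]
 [197 238 255 255 255 255 251 249 255 255 255 255 255]
 [192 236 255 255 255 233 216 214 232 254 255 255 255]
 [189 236 255 255 242 204 184 183 198 234 255 255 255]
 [189 236 255 255 238 195 175 175 185 225 255 255 255]
 [190 236 255 255 250 210 183 182 199 236 255 255 255]
 [193 236 255 255 255 237 216 214 231 254 255 255 255]
 [196 237 255 255 255 255 251 251 255 255 255 255 255]
 [198 237 255 255 255 255 255 255 255 255 255 255 255]
 [199 237 255 255 255 255 255 255 255 255 255 255 255]]
[[216 255 255 255 255 255 255 255 255 255 255 255 245]
 [223 255 255 255 255 255 255 255 255 
[... 490 characters left out ...]
 255 255 255 255 234]]
[255, 255, 255, 255, 255, 255, 255, 255, 255, 255, 237, 195, 178, 176, 175, 174, 172, 171, 170, 171, 172, 173, 172, 171, 170, 170, 172, 173, 173, 173, 172, 171, 167, 189, 242, 255, 255, 255, 255, 255, 255, 255, 255, 255, 255]
[255, 255, 255, 255, 255, 255, 255, 255, 255, 255, 234, 189, 176, 176, 175, 172, 171, 169, 169, 170, 172, 173, 173, 171, 170, 171, 172, 173, 173, 172, 172, 170, 167, 189, 241, 255, 255, 255, 255, 255, 255, 255, 255, 255, 255]
[255, 255, 255, 255, 255, 255, 255, 255, 255, 255, 238, 195, 176, 175, 174, 172, 169, 169, 169, 170, 172, 173, 172, 171, 170, 170, 171, 172, 172, 172, 172, 170, 167, 192, 243, 255, 255, 255, 255, 255, 255, 255, 255, 255, 255]
```

The pins are at (299.6,187) and (345.7,187.2), right on the prediction, so I grasp now.

Call:
move_arm --pt "0.3 0.1 -20 0 -1" --pt "0 0 -40 0 -1" --pt "0 0 -40 0 -1" --pt "0 0 -30 0 -1" --pt "0 0 -20 0 -1" --pt "0 0 -12 0 -1" --pt "0 0 0 0 0" --pt "0 0 0 0 1" --pt "0 0 0 0 1" --pt "0 0 0 0 1" --pt "0 0 0 0 1" --pt "0 0 0 0 1"

```text
time: 22.05
tool_pos: [0.458, -0.3493, 0.0053]
tool_rot: [-3.141, 0.001, 2.836]
contact_force: [0.1, -0.2, 2.1]
opening: 0.0499
grip_force: 25.0
```

Call:
move_arm --pt "0 0 0 0 1" --pt "0 0 0 0 1" --pt "0 0 0 0 1"

```text
time: 22.35
tool_pos: [0.458, -0.3493, 0.0053]
tool_rot: [-3.141, 0.001, 2.836]
contact_force: [-0.4, 1.7, 5.0]
opening: 0.0498
grip_force: 25.0
```

Call:
move_arm --pt "0 0 20 0 1" --pt "0 0 40 0 1" --pt "0 0 40 0 1" --pt "0 0 40 0 1" --pt "9 34 40 -0.093 1" --pt "9 34 5 -0.093 1" --pt "9 34 0 -0.093 1" --pt "9 34 0 -0.093 1" --pt "9 34 0 -0.093 1" --pt "9 34 0 -0.093 1" --pt "9 34 0 -0.093 1" --pt "9 34 0 -0.093 1"

```text
time: 23.55
tool_pos: [0.5291, -0.0778, 0.1867]
tool_rot: [-3.141, -0.001, 2.088]
contact_force: [-0.6, -0.3, -1.3]
opening: 0.0502
grip_force: 25.0
```

Call:
move_arm --pt "9 34 0 -0.093 1" --pt "9 34 0 -0.093 1" --pt "9 34 0 -0.093 1" --pt "9 34 0 -0.093 1" --pt "10 30 0 -0.089 1" --pt "0 0 0 0 1" --pt "0 0 0 0 1" --pt "0 0 0 0 1" --pt "0 0 0 0 1"

```text
time: 24.45
tool_pos: [0.575, 0.0856, 0.1872]
tool_rot: [-3.141, 0.0, 1.63]
contact_force: [-0.6, -0.6, -1.8]
opening: 0.0495
grip_force: 25.0
```

Run:
```python
from seat import *
st=monitor.observe();im=snap('wrist','w9.png');k=camT('wrist',st);np.savez('w9.npz',K=k[0],T=k[1])
print(st['time'],st['tool_pos'].round(4),st['tool_rot'].round(4))
psi=.0607
x=np.array([np.cos(psi),np.sin(psi),0]);y=np.array([-x[1],x[0],0]);c=np.array([.578,.1607,.032])
for n,s in [('sock',-28.5),('+y',77.5)]:
    print(n,[proj(k,c+s*.001*y+q*.0197*x).round(1).tolist() for q in(-1,1)])
a=im[0:300,220:440];cv2.imwrite('pics/c9.png',cv2.resize(a,(440,600))[:,:,::-1])
```

```text
24.45 [0.575  0.0856 0.1872] [-3.1412e+00  2.0000e-04  1.6304e+00]
sock [[307.7, 130.7], [353.6, 130.7]]
+y [[305.8, -8.0], [356.8, -8.1]]
```

View pics/c9.png

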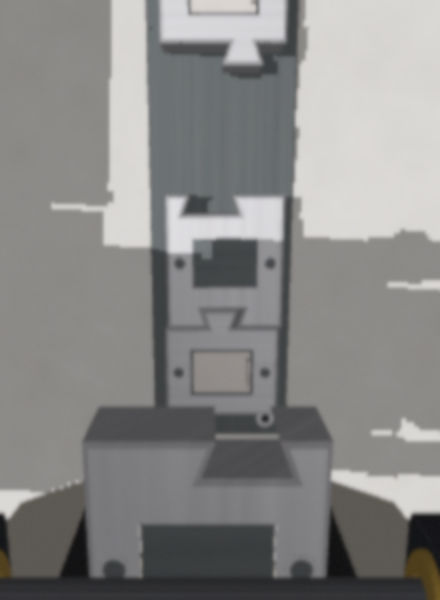

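The socket block is seated, with its pins at (309.5,131.5) and (355,131.5), level and interlocked with the −y end block. The gap above it is free. Next I compute the tab-block target from this view.

Run:
```python
from seat import *
d=np.load('w9.npz');k=(d['K'],d['T']);g=cv2.cvtColor(cv2.imread('pics/w9.png'),6).astype(float)
psi=.0607;x=np.array([np.cos(psi),np.sin(psi)]);y=np.array([-x[1],x[0]])
tcp=np.array([.575,.0856])
def show(n,h):
    P=[onz(k,*q,.032)[:2] for q in h];m=sum(P)/len(P)-tcp
    print(n,np.round(h,1).tolist(),'x,y rel tcp mm',(1e3*np.array([m@x,m@y])).round(2), np.arctan2(*(P[1]-P[0])[::-1]).round(4) if len(P)>1 else '')
show('sock',[hole(g,220+u/2,v/2,3) for u,v in[(179.5,263),(270,263)]])
show('end-',[hole(g,220+u/2,v/2,3) for u,v in[(178.5,372),(265,372)]])
show('+y edge',[(220+161/2,43/2),(220+287/2,42/2)])
print(g[10:32,310].astype(int).tolist())
```

```text
sock [[309.3, 131.4], [354.7, 131.3]] x,y rel tcp mm [ 8.71 45.73] 0.0609
end- [[308.8, 185.9], [352.0, 185.9]] x,y rel tcp mm [ 7.51 -2.66] 0.0599
+y edge [[300.5, 21.5], [363.5, 21.0]] x,y rel tcp mm [  8.2  131.66] 0.0665
[216, 216, 216, 215, 215, 215, 216, 216, 211, 190, 153, 114, 86, 78, 77, 76, 80, 98, 110, 113, 113, 113]
```

Run:
```python
from seat import *
d=np.load('w9.npz');k=(d['K'],d['T']);g=cv2.cvtColor(cv2.imread('pics/w9.png'),6).astype(float)
psi=.0607;x=np.array([np.cos(psi),np.sin(psi)]);y=np.array([-x[1],x[0]]);tcp=np.array([.575,.0856])
print(g[228,255:275].astype(int).tolist(),g[228,375:395].astype(int).tolist())
# held block side edges (row 228) top face z = tcp+.0247
z=.1872+.0247
for u in (262.5,384.5):
    m=onz(k,u,228,z)[:2]-tcp; print(m@x*1e3,m@y*1e3)
h=[hole(g,220+u/2,v/2,4) for u,v in[(114,569),(302,569)]]
for q in h:
    m=onz(k,*q,z)[:2]-tcp; print(q.round(1),m@x*1e3,m@y*1e3)
print(proj(k,[*tcp,.03]),proj(k,[*tcp,z]), d['T'].round(4).tolist())
```

```text
[138, 139, 139, 139, 140, 135, 122, 109, 109, 120, 123, 123, 123, 123, 123, 122, 123, 122, 123, 123] [134, 134, 134, 134, 135, 135, 134, 133, 127, 115, 115, 128, 137, 138, 139, 138, 138, 138, 138, 138]
-22.595533078831146 26.883900089726122
25.611250411022557 26.844503995403887
[nan nan] nan nan
[nan nan] nan nan
[322.02276647 182.49211914] [319.94516283 288.26799154] [[0.9982, -0.0572, -0.0161, 0.5719], [0.0594, 0.9557, 0.2882, 0.164], [-0.0011, -0.2887, 0.9574, 0.3446], [0.0, 0.0, 0.0, 1.0]]seat.py:11: RuntimeWarning: invalid value encountered in divide
  yy,xx=np.mgrid[-r:r+1,-r:r+1]; return np.array([(w*xx).sum(),(w*yy).sum()])/w.sum()+[x0+r,y0+r]
```

The wrist camera has about a 1.4 mm lateral bias: the held block itself measures +1.5 mm off. I correct for it and target TCP (0.5753, 0.1888).

Call:
move_arm --pt "0.1 35 0 0.001 1" --pt "0.1 35 0 0 1" --pt "0.1 33.2 -20 0 1" --pt "0 0 -40 0 1" --pt "0 0 -40 0 1" --pt "0 0 -22 0 1" --pt "0 0 -10 0 1" --pt "0 0 0 0 1" --pt "0 0 0 0 1" --pt "0 0 0 0 1" --pt "0 0 0 0 1" --pt "0 0 0 0 1"

```text
time: 25.7
tool_pos: [0.576, 0.19, 0.0563]
tool_rot: [3.14, -0.0, 1.632]
contact_force: [-0.5, 1.0, -1.9]
opening: 0.0498
grip_force: 25.0
```

Call:
move_arm --pt "0 0 0 0 1" --pt "0 0 0 0 1" --pt "0 0 0 0 1"

```text
time: 26.0
tool_pos: [0.5755, 0.1899, 0.0553]
tool_rot: [3.141, 0.0, 1.632]
contact_force: [0.1, -0.2, -1.7]
opening: 0.0499
grip_force: 25.0
```

Call:
move_arm --pt "-0.2 -1 -8 0 1" --pt "0 0 -7 0 1" --pt "0 0 -3 0 1" --pt "0 0 -3 0 1" --pt "0 0 -3 0 1" --pt "0 0 0 0 1" --pt "0 0 0 0 1"

```text
time: 26.7
tool_pos: [0.5754, 0.1889, 0.0314]
tool_rot: [3.141, -0.0, 1.632]
contact_force: [-0.9, -0.2, -1.8]
opening: 0.0496
grip_force: 25.0
```

No contact force, and the foot is already 6 mm below the tops, so I go down.

Call:
move_arm --pt "0 0 -4 0 1" --pt "0 0 -4 0 1" --pt "0 0 -4 0 1" --pt "0 0 -4 0 1" --pt "0 0 -4 0 1" --pt "0 0 -2 0 1" --pt "0 0 -1 0 1" --pt "0 0 -1 0 1" --pt "0 0 -1 0 1" --pt "0 0 0 0 1" --pt "0 0 0 0 1"

```text
time: 27.8
tool_pos: [0.5756, 0.1887, 0.0073]
tool_rot: [3.141, 0.0, 1.632]
contact_force: [-0.2, -5.9, 7.2]
opening: 0.0497
grip_force: 25.0
```

Seated at 7.3 mm as expected. Next I release, retreat and check by code.

Call:
move_arm --pt "0 0 0 0 0.5" --pt "0 0 0 0 -0.5" --pt "0 0 0 0 -1" --pt "0 0 0 0 -1" --pt "0 0 0 0 -1" --pt "0 0 20 0 -1" --pt "0 0 40 0 -1" --pt "0 0 40 0 -1" --pt "0 -10 40 0 -1" --pt "0 -30 20 0 -1" --pt "0 -30 0 0 -1" --pt "0 0 0 0 -1"

```text
time: 29.0
tool_pos: [0.5757, 0.1161, 0.1672]
tool_rot: [3.14, 0.001, 1.629]
contact_force: [-0.0, 0.6, -0.4]
opening: 0.0916
grip_force: 0.0
```

Call:
move_arm --pt "0 0 0 0 -1" --pt "0 0 0 0 -1" --pt "0 0 0 0 -1"

```text
time: 29.3
tool_pos: [0.5751, 0.1199, 0.1657]
tool_rot: [-3.141, -0.0, 1.633]
contact_force: [0.1, 0.6, -0.1]
opening: 0.0917
grip_force: 0.0
```

Run:
```python
from seat import *
st=monitor.observe();im=snap('wrist','wa.png');k=camT('wrist',st);print(st['time'],st['tool_pos'].round(4),st['opening'])
g=cv2.cvtColor(im,7).astype(float);psi=.0607
x=np.array([np.cos(psi),np.sin(psi),0]);y=np.array([-x[1],x[0],0]);c=np.array([.578,.1607,.032])
for s in(-77.5,-28.5,28.5,77.5):
    p=[proj(k,c+s*.001*y+q*.0197*x+.0005*x) for q in(-1,1)]
    try:
        h=[hole(g,*q,4) for q in p];P=[onz(k,*q,.032) for q in h];m=(P[0]+P[1])/2-c
        print(s,np.round(h,1).tolist(),(1e3*np.array([m@x,m@y])).round(2),'len',np.linalg.norm(P[1]-P[0]).round(4))
    except Exception as e: print(s,p,e)
```

```text
29.3 [0.5751 0.1199 0.1657] 0.09172516460974654
-77.5 [[305.8, 230.3], [350.6, 230.4]] [ 2.000e-02 -7.737e+01] len 0.0389
-28.5 [[306.3, 175.9], [353.3, 175.8]] [  1.13 -28.95] len 0.039
28.5 [[304.8, 103.0], [354.6, 103.0]] [ 0.6  29.45] len 0.039
77.5 [[303.2, 36.2], [355.4, 36.4]] [ 0.   77.43] len 0.0389
```

The pins of all four blocks read the same scale, so they are level, and offsets are ≤1.2 mm. I hand in.

```bash
python3 -c "
from cell import workorder
print(workorder.hand_in())"
```

```text
the job is handed in; nothing more can be done
None
```

The row is complete and handed in at about 29 s: both blocks are seated flush and interlocked, within about 1.2 mm of their places, with the gripper clear; the result of the judging was not shown.

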